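Close up the battery bay of the office UPS

TASK

The battery bay of the UPS on the table is open: push the three blue battery packs back along their lanes until they stand in one straight row against the green contact strip, and turn the orange quarter-turn fastener on the frame until its wing is in line with the two marks and so with the slot in the grey cover. Only then fit the cover, its slot over the fastener, and press it flush onto the frame against the spring plungers; finish while still holding it pressed down square and steady there, so that a colleague can lock the fastener. Leave everything else on the table, the spent grey pack with the red tape included, where it is.

Things in the scene. Friction and masses are not known exactly. Their poses are not given: they have to be found in the camera images.
- ups: Battery backup unit (UPS) lying flat, dark grey case 280 (x) x 300 (y) x 88 mm high, fixed to the table; origin under its centre, the front with the display faces its -x. The open battery bay in its top runs, in the ups frame, from x -62 to +82 mm and y -69 to +69 mm, floor at z 22 mm; two guides (6 mm high, 4 mm wide, at y +-23 mm) part the floor into three lanes along x.
- contact_strip (a point): Middle of the front (-x) face of the green contact strip, at x +62 mm, y 0 of the ups; axes as the ups. The strip is 134 mm long (y), 6 mm thick, stands 36 mm above the bay floor, stops the packs firmly; behind it a 14 mm gap takes the cover's rear rib.
- ups_frame (a point): Middle of the pale seating frame's face, 88 mm above the table; axes as the ups. The cover sits on it. Four sprung brass plungers at x +-91, y +-79 mm stand 5 mm proud and carry the cover: alone it stays about 5 mm off the frame; about 7 N more, straight down on its handle, brings it flush against the rigid frame; let go, it rises again.
- fastener (a joint): Angle of the quarter-turn fastener, rad, growing anticlockwise seen from above, with a stop at each end: at 0 the wing lies along the ups x axis (crosswise to the slot, locked), at 1.571 along the ups y axis, in line with the two orange marks on the frame and the cover's slot. Stiff (0.05 N m), stays where it is left.
- wing (a point): Middle of the fastener's orange wing, half-way up, on its turning axis, at x -81, y 0 mm of the ups, 16 mm above the frame. The wing is 30 mm long, 9 mm wide and 16 mm high (8 to 24 mm above the frame), on a 9 mm stud. The point's x axis runs along the wing and turns with it.
- pack_a_mid (a point): Centre, half-way up, of the blue battery pack in the left lane (+y of the ups): 60 (its x, along the lane) x 38 x 50 mm, about 0.24 kg, loose on the bay floor, its top 16 mm below the frame. Against the strip its centre is 30 mm in front of the strip's face (x +32 mm of the ups); it starts 8 to 24 mm short of that. It slides.
- pack_b_mid (a point): Centre, half-way up, of the blue battery pack in the middle lane: 60 (its x, along the lane) x 38 x 50 mm, about 0.24 kg, loose on the bay floor, its top 16 mm below the frame. Against the strip its centre is 30 mm in front of the strip's face (x +32 mm of the ups); it starts 8 to 24 mm short of that. It slides.
- pack_c_mid (a point): Centre, half-way up, of the blue battery pack in the right lane (-y of the ups): 60 (its x, along the lane) x 38 x 50 mm, about 0.24 kg, loose on the bay floor, its top 16 mm below the frame. Against the strip its centre is 30 mm in front of the strip's face (x +32 mm of the ups); it starts 8 to 24 mm short of that. It slides.
- cover_handle (a point): Centre of the handle bar over the middle of the cover: black, 100 mm long (cover y), 14 mm wide, 14 mm high, 22 mm clear above the plate, 34 mm above cover_seat. The cover is a light grey plate 200 (x) x 176 (y) x 5 mm, about 0.28 kg, standing on two ribs below it: 4 mm thick, 120 mm long (y), 26 mm deep, at cover x -4 and +75 mm.
- cover_seat (a point): Middle of the underside of the cover's plate, 26 mm above the feet of its ribs; axes as the cover. Seated, it coincides with ups_frame, axes alike; one rib then hangs 4 mm in front of the pack row (packs too far forward stop it), the other behind the contact strip.
- cover_slot (a point): Centre of the cover's slot at the plate's underside, at x -81, y 0 mm of the cover: 40 mm long (cover y), 17 mm wide (cover x), edged in orange on top. The wing passes through only when in line with it.
- old_pack: the spent battery pack: same shape as the others (60 x 38 x 50 mm) but grey with a broad red tape round it; origin under its centre; stays where it is
- ink_pad: red stamp pad in a white case, 62 x 90 x 20 mm, origin under its centre; bystander
- stapler: light blue and black stapler, 140 x 36 x 62 mm, long axis its x, origin under its centre; bystander
- tape_dispenser: teal desk tape dispenser, 150 x 62 x 96 mm, origin under its centre; bystander
- jar: clear plastic jar with a pink lid, 86 mm wide, 120 mm tall, origin under its centre; bystander
- tape_roll: white roll of tape lying flat, 110 mm across, 18 mm high, origin under its centre; bystander
- pen_pot: black pot with pens, 76 mm wide, the pens up to 175 mm high, origin under its centre; bystander
There are look-alikes about, which are no part of the job. What is shaped like the part that bears pack_c_mid but pink is not meant. What is shaped like the part that bears pack_b_mid but purple is not meant.

How it is judged:
By the outcome, as a careful person would: the job done as asked, in the order asked, and still so for the second after the job is handed in, while the arm keeps its last pose, push and grip.
It also fails if it takes over 70 s, if anything falls off the work surface, if the arm or the gripper's body presses on something with over 40 N, if the wrist force passes 120 N, or if a joint passes its speed limit or range.

ROBOT

A 7-joint arm with a two-finger parallel gripper is mounted at the origin on the work surface. World frame = base frame: x ahead of the robot, y to its left, z up, the work surface at z = 0. Lengths are in m, angles in rad, forces in N, time in s.
With the tool pointing down it reaches from about 0.425 to 0.875 m from the base axis. Payload 4.7 kg.
Tool frame: the origin (TCP) lies at the very end of the fingers, on their centre line; the grasp point (between the pads) lies 19 mm behind it; z points along the fingers, y is the line along which they close (so a half turn about z gives the same grasp; the last joint's range is limited). The gripper opens to 87 mm and grips with 3 to 60 N. Pads are 19 mm wide; open, the fingers measure 117 mm over their backs; the gripper's body (75 mm by 190 mm) begins 51 mm behind the grasp point.
Start: joints at [-1.286, 0.321, -0.07, 1.45, 0.023, 1.371, -0.057], TCP at [0.174, 0.626, 0.223] pointing down, gripper open.
Joint ranges: [-2.86, 2.86], [-0.3, 2.09], [-1.38, 1.24], [0.06, 2.45], [-1.56, 4.7], [0.09, 2.05], [-2.69, 2.69]. Speed limits (rad/s): [2.57, 2.57, 3.14, 3.14, 3.14, 3.14, 3.14].

INTERFACE

Orientations are given as a rotation vector (axis times angle).
In Python, from bench import ctrl gives the robot as it stands.
- The arm moves only by the shell command python3 -m jog 'ROWS' [FORCE]. ROWS is JSON, a list that holds one entry, the list of rows, each a list of 7 numbers: the shift along the tool's x, y, z in mm, then the turn, a rotation vector about the tool's x, y, z in degrees, then the finger opening in mm, from 0 to 87. A call has 1 to 10 rows; each row is the pose to reach, as a shift and turn from the pose commanded when the call began, along the tool's axes at that moment; what a row does not reach only later rows make up. A row lasts 1/10 s, in which the tool goes at most 50 mm and 8.59 degrees, less where a joint would pass 70% of its speed; a pose out of reach is approached as far as the arm can. A call with a gripper value outside its range is refused whole. The fingers move at their own pace and stop on an object; FORCE is the grip in N (left out, the last holds). Time passes only in rows, so rows that repeat a pose let the fingers close. It gives the time, the measured TCP pose, the force, the opening and the grip force at its end, in the units of the state.
- ctrl.get_state(): the state, without advancing time (a new reading comes with each control period).
- ctrl.get_image(name): name is "scene" or "top"; returns a dict with "image" (384x512x3 uint8, red, green, blue), "depth" (384x512 float32, m along the optical axis (not along the pixel's ray), 0 where there is no reading), "fov_y" (degrees; the focal length in pixels is half the picture's height over the tangent of half this angle, whatever the lens; pixels are square), "cx", "cy" (the principal point, pixels), "k1" (the pictures are not rectified: a ray, as slopes to the right and down, at radius r is drawn at 1 + k1 r^2 times it, then the intrinsics apply), "rvec" (rotation vector, rad) and "tvec" (3), from world to camera coordinates, as OpenCV has them. Camera axes: x right, y down, z forward; pixel columns grow to the right and rows downward; lengths in m; the calibration is good to about 2 mm. A picture is of the moment at which its call begins.
- ctrl.close_job(): hands the job in; it is judged then, once.
The state is a dict: "time": time; "joint_positions": joint angles; "qd": joint speeds; "joint_torque": joint torques, N m; "position": TCP position; "tool_rot": TCP orientation; "ft_force": force on the tool from outside, world axes, zero at the start; "torque": the same for the moment, N m; "grip_width": opening from 0.0 (shut) to 1.0 (fully open); "grip_force": force on a finger pad.
Only numpy, scipy, OpenCV 4.12 (cv2) and the standard library are available. Lean on these libraries where they do the work, as an engineer would, in place of code of your own. Each camera call takes 0.05 s, during which the arm holds its last target. There are 200 camera calls.

## Working session

There is one attempt and no reset: what is moved stays moved. The work goes in short steps, Python scripts to look and compute and a shell command to move; the robot and the scene stay as the last step left them, time stands still between calls to the robot, and variables do not carry over. Pictures are saved under pics/ and viewed, at most 10 in all, crops included, and the job is handed in when it is done.

```bash
mkdir -p pics; ls; cat > h.py <<'E'
import numpy as np, cv2
from scipy.spatial.transform import Rotation as R
from bench import ctrl
def grab(n,save):
    d=ctrl.get_image(n); cv2.imwrite('pics/%s.png'%save,d['image'][:,:,::-1]); np.savez('pics/%s.npz'%save,**d); return d
def load(s): return {k:v if v.ndim else v.item() for k,v in np.load('pics/%s.npz'%s).items()}
def cam(d):
    f=d['image'].shape[0]/2/np.tan(np.radians(d['fov_y'])/2)
    K=np.array([[f,0,d['cx']],[0,f,d['cy']],[0,0,1]]); return K,np.array([d['k1'],0,0,0,0.]),R.from_rotvec(d['rvec']).as_matrix(),np.array(d['tvec'])
def rays(d,uv):
    K,D,Rm,t=cam(d); p=cv2.undistortPoints(np.array(uv,float).reshape(-1,1,2),K,D)[:,0]
    return -Rm.T@t, np.c_[p,np.ones(len(p))]@Rm
def onz(d,uv,z):
    c,r=rays(d,uv); return c+r*((z-c[2])/r[:,2])[:,None]
def cloud(d):
    h,w=d['depth'].shape; v,u=np.mgrid[:h,:w]; c,r=rays(d,np.c_[u.ravel(),v.ravel()])
    return (c+r*d['depth'].reshape(-1,1)).reshape(h,w,3)
def tool():
    s=ctrl.get_state(); return np.array(s['position']),R.from_rotvec(s['tool_rot']).as_matrix(),s
def rel(p,Rt=None):
    "mm shift in tool axes to world point p, turn vector deg to Rt"
    q,M,_=tool(); print('shift',np.round(M.T@(np.array(p)-q)*1e3,1), 'turn',None if Rt is None else np.round(np.degrees(R.from_matrix(M.T@Rt).as_rotvec()),2))
E
python3 - <<'E'
from h import *
for n in('scene','top'):
    d=grab(n,n+'0'); print(n,d['fov_y'],d['k1'],-cam(d)[2].T@cam(d)[3], cam(d)[2][2])
a=[cv2.resize(cv2.imread('pics/%s0.png'%n),None,fx=1.5,fy=1.5) for n in('scene','top')]
for i in range(2): cv2.imwrite('pics/v%d.png'%i,a[i])
s=ctrl.get_state();print(s)
print(R.from_rotvec(s['tool_rot']).as_matrix().round(3))
E
```

```text
pics
scene 42.74304770410739 -0.07876264625864968 [1.25083925 0.38463941 1.46444257] [-0.43887389 -0.25274391 -0.86227039]
top 49.4038085635769 -0.12927492399829185 [0.37524932 0.00462201 1.23073444] [ 0.13361695  0.0108764  -0.99097337]
{'time': 0.1, 'joint_positions': array([-1.28591328,  0.3217385 , -0.07009638,  1.45155107,  0.02261325,
        1.37078941, -0.05692666]), 'qd': array([ 2.62475014e-04, -1.20279084e-03, -1.48385382e-04, -3.74643373e-03,
        3.78162378e-04,  1.18075439e-03, -7.24831770e-05]), 'joint_torque': array([-9.59384779e-04, -4.92571735e+01, -4.06200886e-01, -3.13399458e+01,
       -6.40389626e-02,  3.94365366e-02,  7.27302540e-05]), 'position': array([0.17377871, 0.62582958, 0.22157868]), 'tool_rot': array([-4.24006202e-01, -3.11271799e+00,  2.66156219e-03]), 'ft_force': array([ 0.51634384, -0.41964445,  0.76453035]), 'torque': array([-0.01040582,  0.01768927, -0.05335534]), 'grip_force': 0.0, 'grip_width': 1.0022021167804671}
[[-0.964  0.267 -0.   ]
 [ 0.267  0.964 -0.002]
 [-0.    -0.002 -1.   ]]
```

View pics/v0.png

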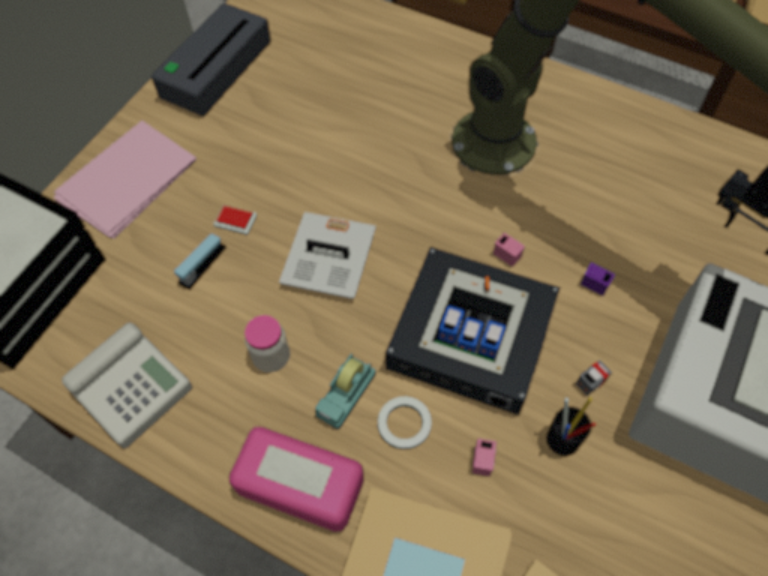

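View pics/v1.png

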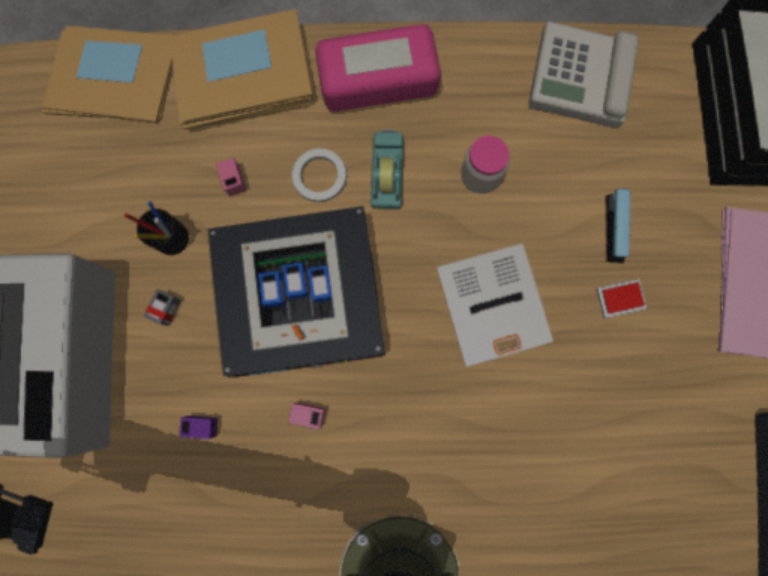

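The scene view shows the UPS at about (473,328) and the cover at (328,255). In the top view (1.5x) the UPS is at (297,290) with its wing at (298,331) on the robot side. The packs' tops are at (271,288), (293,280) and (319,283), and the cover with its black handle is at (496,303). Look-alikes: the pink blocks at (230,176) and (307,415) and the purple one at (198,428) are out. The blue ones in the bay fit.

```bash
cat > m.py <<'E'
from h import *
def blobs(d,lo,hi,box,amin=8):
    hsv=cv2.cvtColor(d['image'],cv2.COLOR_RGB2HSV); m=cv2.inRange(hsv,np.array(lo),np.array(hi)); k=np.zeros_like(m); x0,y0,x1,y1=box; k[y0:y1,x0:x1]=m[y0:y1,x0:x1]
    cs,_=cv2.findContours(k,cv2.RETR_EXTERNAL,cv2.CHAIN_APPROX_NONE)
    return [c[:,0].astype(float) for c in cs if cv2.contourArea(c)>amin]
def rect(P):
    (c,s,a)=cv2.minAreaRect((P[:,:2]*1e3).astype(np.float32)); return np.round(c,1),np.round(s,1),round(a,2)
E
python3 - <<'E'
from m import *
t=load('top0'); s=load('scene0')
for d,nm,bu,bc in((t,'top',(130,130,265,260),(285,155,375,250)),(s,'scene',(255,160,375,275),(180,135,255,205))):
    print(nm)
    for c in blobs(d,(0,0,110),(180,70,255),bu,60): print(' pale@.088',rect(onz(d,c,.088)),len(c))
    for c in blobs(d,(0,0,110),(180,60,255),bc,200): print(' cover@.031',rect(onz(d,c,.031)),len(c))
    for c in blobs(d,(0,0,0),(180,255,50),bc,30): print(' handle@.067',rect(onz(d,c,.067)),len(c))
    for c in blobs(d,(100,120,50),(130,255,255),bu,20): print(' blue@.072',rect(onz(d,c,.072)),len(c))
    for c in blobs(d,(3,110,90),(18,255,255),bu,2): print(' orange@.112',rect(onz(d,c,.112)),len(c),c.mean(0))
    for c in blobs(d,(3,40,90),(20,255,255),bc,2): print(' slot@.031',rect(onz(d,c,.031)),len(c),c.mean(0))
    P=cloud(d); print('depth table/handle', np.median(P[bc[1]:bc[3],bc[0]:bc[2],2]), np.percentile(P[bc[1]:bc[3],bc[0]:bc[2],2],99.5))
a=cv2.resize(t['image'][125:260,130:265,::-1],None,fx=4.4,fy=4.4,interpolation=cv2.INTER_CUBIC)
cv2.imwrite('pics/crop1.png',a)
E
```

```text
top
 pale@.088 (array([540.9, 190.1]), array([200. , 175.4]), 7.29) 259
 cover@.031 (array([ 515.6, -190.1]), array([202.1, 177.6]), 14.92) 244
 handle@.067 (array([ 513.6, -187.1]), array([10.9, 98.1]), 15.05) 69
 blue@.072 (array([554. , 144.2]), array([66.7, 38.2]), 10.49) 65
 blue@.072 (array([553.3, 213.6]), array([77. , 90.4]), 7.39) 133
 orange@.112 (array([538. , 187.2]), array([377.4, 359.7]), 89.65) 533 [195.80675422 194.55909944]
 slot@.031 (array([ 519.1, -193.4]), array([264.8, 276.8]), 88.91) 366 [329.5 202. ]
depth table/handle 0.004224252646397031 0.0708842832497513
scene
 pale@.088 (array([777.6, 149.6]), array([31.5, 91.7]), 28.29) 68
 pale@.088 (array([541.8, 188.2]), array([202.3, 178.1]), 7.48) 222
 cover@.031 (array([ 518. , -191.3]), array([206.2, 180.3]), 14.95) 204
 handle@.067 (array([ 527. , -184.9]), array([21.9, 96.4]), 14.93) 63
 blue@.072 (array([557.4, 236.5]), array([84.9, 38.5]), 7.13) 61
 blue@.072 (array([565.5, 168.4]), array([88.7, 87.9]), 7.12) 96
 orange@.112 (array([463.7, 178.6]), array([33.5,  9.6]), 24.74) 20 [324.15 188.05]
 slot@.031 (array([ 520.3, -202.6]), array([288.2, 269.2]), 28.82) 286 [217.  169.5]
depth table/handle 0.006071675487874462 0.07154374814315861
```

View pics/crop1.png

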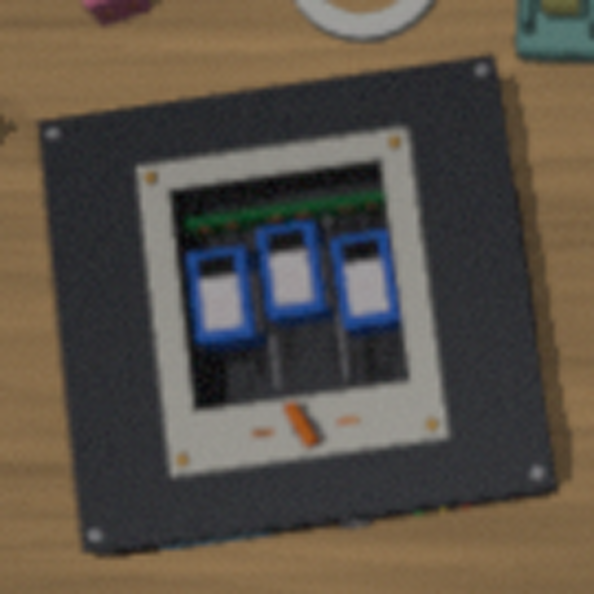

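The enlarged crop shows three blue packs in the bay with their tops at about (222,295), (292,270) and (366,280), all short of the green strip. The orange wing at (303,424) lies about 25° off the ups x axis. The pink and purple blocks lie outside the bay and are not meant.

```bash
cat >> h.py <<'E'
U=np.array([.5412,.1893,0]); YU=np.radians(7.35)
def ups(x,y,z): return U+R.from_euler('z',YU).apply([x/1e3,y/1e3,z/1e3])
def down(yaw_y):  # tool pointing down, tool y axis at world yaw deg
    a=np.radians(yaw_y); y=np.array([np.cos(a),np.sin(a),0]); z=np.array([0,0,-1.]); return np.c_[np.cross(y,z),y,z]
E
python3 - <<'E'
from m import *
rel(ups(-45,46,200),down(97.35))
s=load('scene0');t=load('top0')
for d in(s,t):
    P=cloud(d).reshape(-1,3); m=(P[:,0]>.15)&(P[:,0]<.6)&(P[:,1]>.3)&(P[:,1]<.7)&(P[:,2]>.06);Q=P[m]
    for y in np.arange(.3,.7,.05):
        q=Q[(Q[:,1]>y)&(Q[:,1]<y+.05)]; print(round(y,2),len(q),q.max(0).round(3) if len(q) else '', q.min(0).round(3) if len(q) else '')
# wing angle & packs, from images with ups-frame coordinates
Ri=R.from_euler('z',-YU)
for d,b,ks in((t,(180,205,215,235),'t'),(s,(310,175,340,205),'s')):
    for c in blobs(d,(3,150,110),(16,255,255),b,3): r=rect(Ri.apply(onz(d,c,.108)-U)); print('wing',ks,r,len(c))
g=blobs(t,(50,100,20),(85,255,255),(165,150,235,190),3)
for c in g: print('strip',rect(Ri.apply(onz(t,c,.058)-U)))
for c in blobs(t,(100,120,50),(130,255,255),(130,130,265,260),20):
    q=Ri.apply(onz(t,c,.072)-U)*1e3
    for nm,y in(('a',46),('b',0),('c',-46)):
        k=abs(q[:,1]-y)<12
        if k.any(): print(nm,'back face x',q[k,0].max().round(1),'front',q[k,0].min().round(1))
E
```

```text
shift [-411.5 -297.4   22.1] turn [-1.000e-01 -1.000e-02 -2.286e+01]
0.3 763 [0.6   0.35  0.677] [0.15 0.3  0.06]
0.35 381 [0.171 0.4   0.673] [0.15  0.35  0.607]
0.4 538 [0.18  0.45  0.673] [0.15  0.4   0.599]
0.45 509 [0.192 0.5   0.67 ] [0.151 0.45  0.589]
0.5 165 [0.197 0.55  0.616] [0.15  0.5   0.293]
0.55 2366 [0.6   0.6   0.403] [0.15 0.55 0.06]
0.6 2124 [0.6   0.65  0.385] [0.181 0.6   0.06 ]
0.65 2224 [0.6   0.7   0.237] [0.194 0.65  0.062]
0.3 980 [0.6   0.349 0.096] [0.383 0.3   0.082]
0.35 0  
0.4 0  
0.45 0  
0.5 270 [0.191 0.55  0.339] [0.15  0.525 0.291]
0.55 4803 [0.598 0.6   0.375] [0.15 0.55 0.06]
0.6 2280 [0.6   0.65  0.325] [0.192 0.6   0.175]
0.65 2265 [0.597 0.7   0.231] [0.178 0.65  0.178]
wing t (array([-81.1,   0.4]), array([26.9,  7.3]), 19.46) 18
wing s (array([-82.3,  -1.6]), array([30. ,  3.2]), 17.33) 17
strip (array([62.5,  3.8]), array([131.4,  13.2]), 89.11)
c back face x 40.5 front -27.0
a back face x 43.8 front -23.4
b back face x 53.6 front -13.7
```

```bash
python3 -m jog '[[[0,-40,0,0,0,0,0],[-10,-85,0,0,0,0,0],[-50,-115,0,0,0,-4,0],[-95,-135,0,0,0,-8,0],[-140,-155,0,0,0,-12,0],[-185,-175,0,0,0,-16,0],[-230,-195,0,0,0,-20,0],[-275,-215,5,0,0,-22.9,0],[-320,-240,10,0,0,-22.9,0],[-365,-265,15,0,0,-22.9,0]]]' 20; python3 -c "
from h import *
rel(ups(-45,46,200),down(97.35)); rel(ups(-45,46,50),down(97.35))"
```

```text
time: 1.1
position: [0.4533, 0.2741, 0.2076]
tool_rot: [0.203, -3.135, -0.0]
ft_force: [0.8, 1.4, -0.4]
grip_width: 0.17
grip_force: 0.0
shift [-31.3 -49.4   7.5] turn [ 0.01 -0.    0.05]
shift [-31.3 -49.4 157.5] turn [ 0.01 -0.    0.05]
```

```bash
python3 -m jog '[[[-25,-40,5,0,0,0,0],[-31,-49,8,0,0,0,0],[-31,-49,8,0,0,0,0],[-31,-49,8,0,0,0,0]]]'; python3 -c "
from h import *
rel(ups(-45,46,50),down(97.35)); grab('top','t1')
d=load('t1'); i=d['image'][120:260,110:270,::-1]; cv2.imwrite('pics/c2.png',cv2.resize(i,None,fx=4,fy=4))"
```

```text
time: 1.5
position: [0.4882, 0.2325, 0.1996]
tool_rot: [0.204, -3.134, -0.001]
ft_force: [-0.6, 0.1, 0.3]
grip_width: 0.004
grip_force: 0.0
shift [ -2.2  -3.7 149.6] turn [ 0.04 -0.07  0.12]
```

```bash
python3 -m jog '[[[-2,-4,45,0,0,0,0],[-2,-4,90,0,0,0,0],[-2,-4,125,0,0,0,0],[-2,-4,148,0,0,0,0],[-2,-4,150,0,0,0,0],[-7,-4,150,0,0,0,0],[-17,-4,150,0,0,0,0],[-22,-4,150,0,0,0,0],[-27,-4,150,0,0,0,0],[-31,-4,150,0,0,0,0]]]'; python3 -c "
from h import *
p,M,s=tool(); print(R.from_euler('z',-YU).apply(p-U)*1e3,s['ft_force'])"
```

```text
time: 2.55
position: [0.5213, 0.2315, 0.0506]
tool_rot: [-0.202, 3.135, 0.001]
ft_force: [-1.3, -0.1, 1.8]
grip_width: 0.004
grip_force: 0.9
[-14.37178373  44.3668066   50.62002374] [-1.28423047 -0.13284616  1.78111962]
```

```bash
python3 -m jog '[[[-2,0,0,0,0,0,0],[-4,0,0,0,0,0,0],[-6,0,0,0,0,0,0],[-6,0,0,0,0,0,0]]]'; python3 -c "
from h import *
p,M,s=tool(); print(R.from_euler('z',-YU).apply(p-U)*1e3,s['ft_force'])"
```

```text
time: 2.95
position: [0.5265, 0.2318, 0.0498]
tool_rot: [0.202, -3.135, 0.0]
ft_force: [-1.0, -0.8, 1.4]
grip_width: 0.007
grip_force: 0.8
[-9.09789336 44.0522506  49.8369781 ] [-0.95842325 -0.8078167   1.39413924]
```

```bash
python3 -m jog '[[[-1,0,0,0,0,0,0],[-2,0,0,0,0,0,0],[-3,0,0,0,0,0,0],[-3,0,0,0,0,0,0]]]'; python3 -m jog '[[[-1,0,0,0,0,0,0],[-2,0,0,0,0,0,0],[-2,0,0,0,0,0,0]]]';python3 -c "
from h import *
p,M,s=tool(); print(R.from_euler('z',-YU).apply(p-U)*1e3,s['ft_force'])"
```

```text
time: 3.35
position: [0.5265, 0.2319, 0.0495]
tool_rot: [0.203, -3.129, 0.002]
ft_force: [-9.4, -2.8, 6.5]
grip_width: 0.008
grip_force: 4.7
time: 3.65
position: [0.5265, 0.2319, 0.0494]
tool_rot: [0.203, -3.124, 0.003]
ft_force: [-14.7, -2.6, 11.0]
grip_width: 0.006
grip_force: 7.2
[-9.12385901 44.16908447 49.36996194] [-14.68506708  -2.55022109  10.95026781]
```

```bash
python3 -m jog '[[[10,0,0,0,0,0,0],[40,0,0,0,0,0,0],[40,-20,0,0,0,0,0],[40,-44,0,0,0,0,0],[40,-44,0,0,0,0,0],[30,-44,0,0,0,0,0],[20,-44,0,0,0,0,0],[13,-44,0,0,0,0,0],[8,-44,0,0,0,0,0],[7,-44,0,0,0,0,0]]]'; python3 -m jog '[[[-1.5,0,0,0,0,0,0],[-3,0,0,0,0,0,0],[-4,0,0,0,0,0,0],[-4,0,0,0,0,0,0]]]';python3 -c "
from h import *
p,M,s=tool(); print(R.from_euler('z',-YU).apply(p-U)*1e3,s['ft_force'])"
```

```text
time: 4.65
position: [0.5307, 0.1886, 0.0496]
tool_rot: [0.203, -3.135, 0.0]
ft_force: [-1.0, 0.4, 1.1]
grip_width: 0.004
grip_force: 0.4
time: 5.05
position: [0.5322, 0.1885, 0.0496]
tool_rot: [0.203, -3.131, 0.0]
ft_force: [-5.3, -0.1, 3.0]
grip_width: 0.005
grip_force: 3.0
[-9.02389219  0.31118166 49.61404001] [-5.29107421 -0.12165333  3.02149597]
```

Pack b stopped at -9.0, with contact. I'll press it a little more, then do pack c.

```bash
python3 -m jog '[[[-2,0,0,0,0,0,0],[-3,0,0,0,0,0,0],[-3,0,0,0,0,0,0]]]'; python3 -m jog '[[[10,0,0,0,0,0,0],[40,0,0,0,0,0,0],[40,-20,0,0,0,0,0],[40,-45,0,0,0,0,0],[40,-45,0,0,0,0,0],[30,-45,0,0,0,0,0],[20,-45,0,0,0,0,0],[13,-45,0,0,0,0,0],[8,-45,0,0,0,0,0],[7,-45,0,0,0,0,0]]]'; python3 -m jog '[[[-1.5,0,0,0,0,0,0],[-3,0,0,0,0,0,0],[-4,0,0,0,0,0,0],[-6,0,0,0,0,0,0],[-7,0,0,0,0,0,0],[-7,0,0,0,0,0,0]]]';python3 -c "
from h import *
p,M,s=tool(); print(R.from_euler('z',-YU).apply(p-U)*1e3,s['ft_force'])"
```

```text
time: 5.35
position: [0.5321, 0.1885, 0.0493]
tool_rot: [0.202, -3.124, 0.001]
ft_force: [-13.4, -1.8, 10.3]
grip_width: 0.005
grip_force: 6.8
time: 6.35
position: [0.5367, 0.1441, 0.0496]
tool_rot: [-0.203, 3.135, -0.0]
ft_force: [-1.0, 0.6, 0.5]
grip_width: 0.005
grip_force: 0.4
time: 6.95
position: [0.538, 0.1439, 0.0493]
tool_rot: [0.202, -3.124, 0.001]
ft_force: [-14.0, -0.8, 10.0]
grip_width: 0.007
grip_force: 6.8
[ -9.00242465 -44.61910112  49.2959333 ] [-14.01295289  -0.82504697  10.03694284]
```

```bash
python3 -m jog '[[[10,0,0,0,0,0,0],[25,0,0,0,0,0,0],[30,0,-45,0,0,0,0],[30,0,-90,0,0,0,20],[40,10,-110,0,0,8,30],[50,20,-110,0,0,16.5,30],[60,30,-110,0,0,25,30],[60,40,-110,0,0,33.5,30],[60,44,-110,0,0,42,30],[60,44,-110,0,0,50.5,30]]]'; python3 -c "
from h import *
rel(ups(-81,0,150),down(-64))"
```

```text
time: 7.95
position: [0.4781, 0.1811, 0.1602]
tool_rot: [1.161, 2.917, 0.003]
ft_force: [0.2, 0.8, 0.8]
grip_width: 0.34
grip_force: 0.0
shift [ 11.  -13.5  10.2] turn [ 1.400e-01 -1.000e-01  1.106e+02]
```

```bash
python3 -m jog '[[[11,-13,0,0,0,8.5,30],[11,-13,0,0,0,17,30],[11,-13,0,0,0,25.5,30],[11,-13,0,0,0,34,30],[11,-13,0,0,0,42.5,30],[11,-13,0,0,0,51,30],[11,-13,0,0,0,59.5,30],[11,-13,0,0,0,68,30],[11,-13,0,0,0,76.5,30],[11,-13,0,0,0,85,30]]]';python3 -m jog '[[[0,0,0,0,0,8.5,30],[0,0,0,0,0,17,30],[0,0,0,0,0,24,30],[0,0,0,0,0,24,30]]]'; python3 - <<'E'
from h import *
rel(ups(-81,0,100),down(-64)); print(tool()[2]['joint_positions'].round(2))
d=grab('scene','s2'); i=d['image'][150:290,240:390,::-1]; cv2.imwrite('pics/c3.png',cv2.resize(i,None,fx=4,fy=4,interpolation=cv2.INTER_CUBIC))
E
```

```text
time: 8.95
position: [0.4615, 0.1782, 0.1602]
tool_rot: [2.829, 1.365, 0.004]
ft_force: [-0.1, 0.5, 0.2]
grip_width: 0.348
grip_force: 0.0
time: 9.35
position: [0.4614, 0.1782, 0.1601]
tool_rot: [-3.049, -0.756, -0.003]
ft_force: [0.2, 0.2, -0.6]
grip_width: 0.341
grip_force: 0.0
shift [-0.2 -0.9 60.1] turn [ 0.01 -0.12  1.85]
[-0.81  0.02  0.39  1.93 -0.01  1.19 -1.5 ]
```

View pics/c3.png

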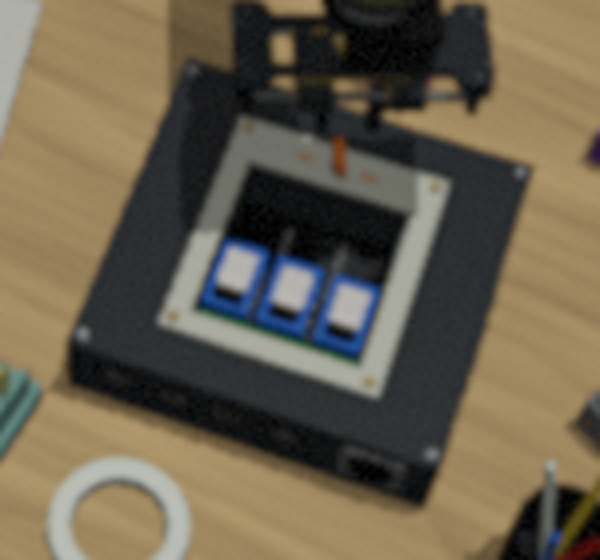

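The image shows the three packs in one row against the green strip at the bottom of the bay. The wing at (340,155) sits below the gripper. Now I'll grip it.

```bash
python3 -m jog '[[[0,-1,30,0,0,2,30],[0,-1,50,0,0,2,30],[0,-1,60,0,0,2,30],[0,-1,60,0,0,2,30],[0,-1,60,0,0,2,0],[0,-1,60,0,0,2,0],[0,-1,60,0,0,2,0],[0,-1,60,0,0,2,0]]]' 25; python3 -c "
from h import *
rel(ups(-81,0,100),down(7.35)); print(tool()[2]['torque'])"
```

```text
time: 10.2
position: [0.4612, 0.1791, 0.1008]
tool_rot: [-3.062, -0.704, -0.003]
ft_force: [0.3, -1.4, 2.3]
grip_width: 0.102
grip_force: 24.7
shift [-0.4  0.   0.8] turn [  0.08  -0.08 -71.45]
[-0.367688    0.07416738  0.06268742]
```

Gripped at 9 mm. I'll turn it about -73° around the tool z axis.

```bash
python3 -m jog '[[[0,0,0,0,0,-8,0],[0,0,0,0,0,-16,0],[0,0,0,0,0,-24,0],[0,0,0,0,0,-32,0],[0,0,0,0,0,-40,0],[0,0,0,0,0,-48,0],[0,0,0,0,0,-55,0],[0,0,0,0,0,-62,0],[0,0,0,0,0,-67,0],[0,0,0,0,0,-67,0]]]' ; python3 -m jog '[[[0,0,0,0,0,-2,0],[0,0,0,0,0,-4,0],[0,0,0,0,0,-6,0],[0,0,0,0,0,-6,0]]]'; python3 -c "
from h import *
rel(ups(-81,0,100),down(7.35)); print(tool()[2]['torque'])"
```

```text
time: 11.2
position: [0.4609, 0.1793, 0.1008]
tool_rot: [2.164, 2.277, 0.002]
ft_force: [-0.7, -1.5, 4.5]
grip_width: 0.099
grip_force: 24.8
time: 11.6
position: [0.4608, 0.1794, 0.1007]
tool_rot: [-2.046, -2.384, -0.002]
ft_force: [-1.4, -0.9, 5.1]
grip_width: 0.101
grip_force: 25.2
shift [-0.5 -0.1  0.7] turn [ 0.06 -0.05  1.37]
[-0.229704    0.27631921 -0.33219366]
```

```bash
python3 -m jog '[[[0,0,0,0,0,1.5,0],[0,0,0,0,0,1.5,0],[0,0,0,0,0,1.5,30],[0,0,0,0,0,1.5,30],[0,0,0,0,0,1.5,30],[0,0,-40,0,0,1.5,40],[0,0,-85,0,0,1.5,50],[0,-20,-115,0,0,1.5,50],[-10,-60,-115,0,0,1.5,50],[-40,-90,-115,0,0,1.5,50]]]' ; python3 - <<'E'
from m import *
t=grab('top','t3'); s=grab('scene','s3')
Ri=R.from_euler('z',-YU)
for d,b,ks in((t,(170,200,230,240),'t'),(s,(305,175,345,210),'s')):
    for c in blobs(d,(3,150,100),(16,255,255),b,3): r=rect(Ri.apply(onz(d,c,.108)-U)); print('wing',ks,r,len(c))
# cover handle / slot
C=np.array([.516,-.190,0])
print(tool()[0],tool()[2]['joint_positions'].round(2)); rel([.516,-.190,.2],down(15))
a=cv2.resize(np.hstack([t['image'][140:250,140:250,::-1],s['image'][150:260,270:380,::-1]]),None,fx=3.6,fy=3.6,interpolation=cv2.INTER_CUBIC);cv2.imwrite('pics/c4.png',a)
# cover refined
for d,b in((t,(285,155,375,250)),(s,(180,135,255,205))):
    print('slot',[ (onz(d,c,.031).mean(0).round(4),len(c)) for c in blobs(d,(3,70,90),(14,255,255),b,4)])
    m=cv2.inRange(cv2.cvtColor(d['image'],cv2.COLOR_RGB2HSV),(0,0,0),(180,255,60)); k=np.zeros_like(m);k[b[1]:b[3],b[0]:b[2]]=m[b[1]:b[3],b[0]:b[2]]
    P=cloud(d); q=P[(k>0)&(P[:,:,2]>.055)]; print('handle cloud',q.mean(0).round(4) if len(q) else 0,rect(q),len(q))
E
```

```text
time: 12.6
position: [0.3763, 0.1274, 0.2156]
tool_rot: [2.069, 2.364, 0.002]
ft_force: [-0.4, -0.1, -0.1]
grip_width: 0.565
grip_force: 0.0
wing s (array([-79.9,  -1.4]), array([21.3, 10.6]), 89.3) 16
[0.37527538 0.12250638 0.21474612] [-0.75 -0.25  0.31  2.05  0.08  1.34 -0.34]
shift [-327.7  100.4   14.5] turn [-0.06 -0.03 -7.78]
slot [(array([ 0.4371, -0.211 ,  0.031 ]), 48)]
handle cloud [ 0.5134 -0.1861  0.0749] (array([ 464.9, -107.5]), array([ 35.3, 285. ]), 31.56) 135
slot [(array([ 0.439 , -0.2125,  0.031 ]), 61)]
handle cloud [ 0.5303 -0.1812  0.0841] (array([863.9, 107. ]), array([948.7,  84.4]), 40.74) 75
```

View pics/c4.png

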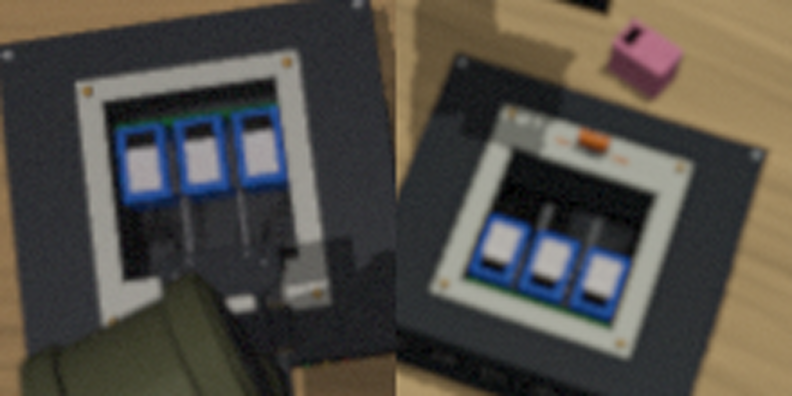

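The pictures show the packs in line against the strip, and the wing at (593,142) in the right half in line with the two marks. Now I'll go to the cover.

```bash
python3 -m jog '[[[-20,30,0,0,0,0,50],[-50,60,0,0,0,0,50],[-90,80,0,0,0,-2,50],[-135,95,0,0,0,-4,50],[-180,100,5,0,0,-6,50],[-228,100,8,0,0,-8,50],[-275,100,12,0,0,-8,50],[-310,100,14,0,0,-8,50],[-328,100,14,0,0,-8,50],[-328,100,14,0,0,-8,50]]]' ; python3 -c "
from h import *
rel([.5157,-.190,.041],down(14.95))"
```

```text
time: 13.7
position: [0.5186, -0.1904, 0.2005]
tool_rot: [1.911, 2.492, -0.004]
ft_force: [0.2, -0.5, -0.3]
grip_width: 0.573
grip_force: 0.0
shift [  1.5  -2.5 159.5] turn [-0.08  0.13  0.08]
```

```bash
python3 -m jog '[[[1,-2,45,0,0,0,50],[1,-2,90,0,0,0,50],[1,-2,130,0,0,0,50],[1,-2,150,0,0,0,50],[1,-2,158,0,0,0,50],[1,-2,159,0,0,0,50]]]' 40; python3 -m jog '[[[0,0,0,0,0,0,0],[0,0,0,0,0,0,0],[0,0,0,0,0,0,0],[0,0,0,0,0,0,0],[0,0,0,0,0,0,0],[0,0,0,0,0,0,0]]]' 40; python3 -c "
from h import *
rel([.5157,-.190,.041],down(14.95));print(tool()[2]['torque'])"
```

```text
time: 14.3
position: [0.5166, -0.1849, 0.0411]
tool_rot: [-1.901, -2.499, 0.001]
ft_force: [-0.0, -0.4, 0.4]
grip_width: 0.575
grip_force: 0.0
time: 14.9
position: [0.5165, -0.1864, 0.0421]
tool_rot: [-1.904, -2.498, 0.0]
ft_force: [-2.3, 0.3, 2.7]
grip_width: 0.153
grip_force: 40.0
shift [-3.2 -1.7  1.1] turn [-0.01 -0.01  0.42]
[-0.06097727  0.44774288 -0.02630731]
```

```bash
python3 -m jog '[[[0,0,-5,0,0,0,0],[0,0,-20,0,0,0,0],[0,0,-45,0,0,0,0],[0,0,-80,0,0,0,0],[0,0,-115,0,0,0,0],[0,0,-140,0,0,0,0],[0,0,-150,0,0,0,0],[0,0,-150,0,0,0,0]]]' 40; python3 -c "
from h import *
rel(ups(0,3.2,190),down(7.35));print(tool()[2]['torque'],tool()[2]['ft_force'])"
```

```text
time: 15.7
position: [0.5176, -0.1865, 0.1935]
tool_rot: [1.903, 2.497, 0.003]
ft_force: [0.6, 0.5, -3.8]
grip_width: 0.158
grip_force: 40.0
shift [359.3 122.9   3.6] turn [0.18 0.03 8.03]
[-0.08756612  0.08154037 -0.01592039] [ 0.62363704  0.47759043 -3.77161467]
```

```bash
python3 -m jog '[[[10,4,0,0,0,0,0],[35,12,0,0,0,1,0],[70,24,0,0,0,2,0],[110,38,0,0,0,3,0],[150,52,0,0,0,4,0],[190,65,0,0,0,5,0],[230,79,0,0,0,6,0],[270,92,0,0,0,7,0],[305,104,0,0,0,8,0],[330,113,0,0,0,8,0]]]'; python3 -m jog '[[[10,2,0,0,0,0,0],[15,2,0,0,0,0,0],[15,2,0,0,0,0,0],[15,2,0,0,0,0,0]]]' ; python3 - <<'E'
from m import *
t=grab('top','t5'); s=grab('scene','s5')
rel(ups(0,3.2,190),down(7.35));p,M,st=tool();print(p,st['ft_force'],st['torque'])
a=np.hstack([cv2.resize(d['image'][:,:,::-1][r],(398,398),interpolation=cv2.INTER_CUBIC) for d,r in((t,np.s_[125:265,130:270]),(s,np.s_[140:280,240:380]))]);cv2.imwrite('pics/c6.png',a)
E
```

```text
time: 16.7
position: [0.5359, 0.1661, 0.1894]
tool_rot: [-2.068, -2.362, 0.005]
ft_force: [0.0, 0.0, -3.2]
grip_width: 0.156
grip_force: 40.0
time: 17.1
position: [0.5383, 0.1749, 0.1917]
tool_rot: [2.077, 2.357, -0.002]
ft_force: [0.6, -0.8, -2.9]
grip_width: 0.153
grip_force: 40.0
shift [16.9  4.5  2. ] turn [ 0.01  0.01 -0.12]
[0.53848245 0.17512431 0.19200018] [ 0.80136826  0.07507918 -1.89318935] [-0.04571447  0.02894581  0.00982765]
```

View pics/c6.png

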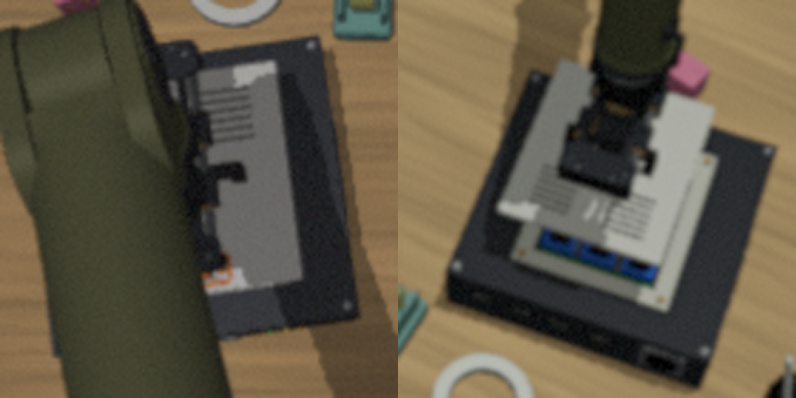

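```bash
python3 - <<'E'
from h import *
t=load('t5');s=load('s5');p=np.array([.53848,.17512,0]);Ri=R.from_euler('z',-YU)
for d,uv,z in((t,[(226.7,146.8),(235.9,222.8)],.181),(s,[(274.8,213.2),(336.4,233.2),(350.8,176.9)],.181)):
    print((Ri.apply(onz(d,uv,z)-p)*1e3).round(1))
E
```

```text
[[  96.8  -93.5  181. ]
 [-101.4  -91.   181. ]]
[[ 100.1  -93.2  181. ]
 [  97.9   94.9  181. ]
 [-100.7   81.7  181. ]]
```

```bash
python3 -m jog '[[[8,2,0,0,0,0,0],[15,4,0,0,0,0,0],[17,4.5,0,0,0,0,0],[17,4.5,0,0,0,0,0],[17,4.5,0,0,0,0,0]]]' ; python3 -c "
from h import *
rel(ups(0,3.5,135),down(7.35))"
```

```text
time: 17.7
position: [0.5405, 0.1944, 0.1918]
tool_rot: [2.073, 2.36, -0.0]
ft_force: [-0.2, -0.3, -2.5]
grip_width: 0.152
grip_force: 40.0
shift [-1.7  0.  56.8] turn [-0.    0.02  0.05]
```

```bash
python3 -m jog '[[[-1.5,0,10,0,0,0,0],[-1.5,0,30,0,0,0,0],[-1.5,0,45,0,0,0,0],[-1.5,0,54,0,0,0,0],[-1.5,0,57,0,0,0,0],[-1.5,0,57,0,0,0,0],[-1.5,0,57,0,0,0,0]]]' ; python3 -c "
from h import *
rel(ups(0,3.5,104),down(7.35)); t=grab('top','t6'); s=grab('scene','s6')
a=np.hstack([cv2.resize(d['image'][:,:,::-1][r],(398,398),interpolation=cv2.INTER_CUBIC) for d,r in((t,np.s_[125:265,130:270]),(s,np.s_[140:280,240:380]))]);cv2.imwrite('pics/c7.png',a)"
```

```text
time: 18.4
position: [0.5413, 0.1931, 0.1356]
tool_rot: [2.073, 2.359, 0.002]
ft_force: [-0.1, 0.2, -2.4]
grip_width: 0.152
grip_force: 40.0
shift [-0.3 -0.6 31.6] turn [ 0.07 -0.02  0.03]
```

View pics/c7.png

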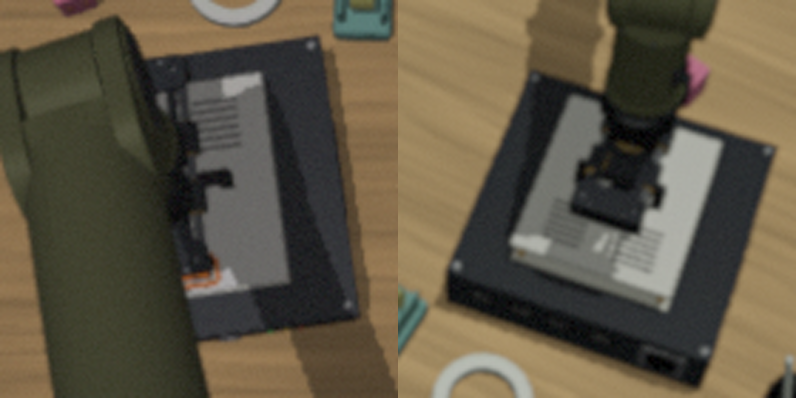

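The cover hovers square over the frame, with its front corners at (511,245) and (665,305) near the frame's corners. I'll lower it.

```bash
python3 -m jog '[[[0,-0.5,6,0,0,0,0],[0,-0.5,12,0,0,0,0],[0,-0.5,18,0,0,0,0],[0,-0.5,23,0,0,0,0],[0,-0.5,25,0,0,0,0],[0,-0.5,25,0,0,0,0]]]' ; python3 -m jog '[[[0,0,1.5,0,0,0,0],[0,0,3,0,0,0,0],[0,0,3,0,0,0,0]]]'; python3 -c "
from h import *
rel(ups(0,3.5,104),down(7.35)); print(tool()[2]['torque'])"
```

```text
time: 19.1
position: [0.54, 0.1928, 0.1096]
tool_rot: [-2.074, -2.36, 0.001]
ft_force: [0.1, 0.4, -3.2]
grip_width: 0.152
grip_force: 40.0
time: 19.4
position: [0.5406, 0.193, 0.1076]
tool_rot: [2.074, 2.36, 0.001]
ft_force: [-0.0, -0.0, 2.3]
grip_width: 0.156
grip_force: 40.0
shift [-0.3  0.2  3.6] turn [ 0.05 -0.03  0.03]
[-0.25768312  0.36575238 -0.03381057]
```

```bash
python3 -m jog '[[[0,0,1,0,0,0,0],[0,0,2,0,0,0,0],[0,0,3,0,0,0,0],[0,0,3,0,0,0,0]]]' ; python3 -m jog '[[[0,0,1,0,0,0,0],[0,0,2,0,0,0,0],[0,0,2,0,0,0,0]]]'; python3 -c "
from h import *
rel(ups(0,3.5,104),down(7.35)); print(tool()[2]['torque'])"
```

```text
time: 19.8
position: [0.5406, 0.1931, 0.1046]
tool_rot: [2.074, 2.36, 0.002]
ft_force: [-2.2, -1.1, 6.5]
grip_width: 0.154
grip_force: 40.0
time: 20.1
position: [0.5406, 0.193, 0.1041]
tool_rot: [-2.074, -2.359, -0.002]
ft_force: [-6.2, -2.6, 14.8]
grip_width: 0.159
grip_force: 40.0
shift [-0.3  0.1  0.1] turn [ 0.04 -0.07  0.02]
[-0.56995736  1.33126793  0.04048076]
```

```bash
python3 -m jog '[[[0,0,0.5,0,0,0,0],[0,0,0.5,0,0,0,0],[0,0,0.5,0,0,0,0],[0,0,0.5,0,0,0,0],[0,0,0.5,0,0,0,0]]]' ; python3 - <<'E'
from h import *
t=grab('top','t8'); s=grab('scene','s8')
for d in(t,s):
    P=cloud(d); im=d['image'].astype(int); q=R.from_euler('z',-YU).apply((P-U).reshape(-1,3))*1e3; b=im.reshape(-1,3); m=(abs(q[:,0])<95)&(abs(q[:,1])<83)&(q[:,2]>80)&(q[:,2]<105)&(b.min(1)>60)&(np.ptp(b,axis=1)<40)
    A=np.c_[q[m,:2],np.ones(m.sum())]; c=np.linalg.lstsq(A,q[m,2],rcond=None)[0]; print('plate top z',c[2].round(1),'tilt deg',np.degrees(c[:2]).round(2),m.sum())
a=np.hstack([cv2.resize(d['image'][:,:,::-1][r],(398,398),interpolation=cv2.INTER_CUBIC) for d,r in((t,np.s_[125:265,130:270]),(s,np.s_[140:280,240:380]))]);cv2.imwrite('pics/c9.png',a)
E
```

```text
time: 20.6
position: [0.5406, 0.193, 0.1041]
tool_rot: [-2.073, -2.359, -0.002]
ft_force: [-6.8, -2.7, 17.0]
grip_width: 0.157
grip_force: 40.0
plate top z 93.2 tilt deg [ 0.1  -0.11] 1538
plate top z 92.7 tilt deg [0.05 0.02] 1757
```

View pics/c9.png

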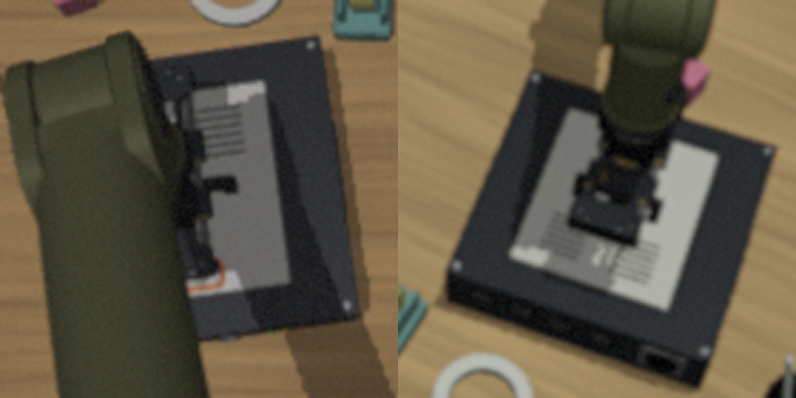

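The cover is flush: the plate top is at 93 mm with about 0.1° tilt. It covers the frame squarely, with scene corners at (511,258) and (668,308), and is held with about 17 N. I'll hand the job in.

```bash
python3 -c "
from bench import ctrl
print(ctrl.close_job())"
```

```text
the job is handed in; nothing more can be done
None
```

I handed the job in at about 20.7 s. The three packs are in a row against the strip, the fastener is turned to its stop in line with the marks, and the arm is still holding the cover flush and square on the frame with about 17 N.

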